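Post a keepsake box through the drop-box flap

ROBOT

A 7-joint arm with a two-finger parallel gripper is mounted at the origin on the work surface. World frame = base frame: x ahead of the robot, y to its left, z up, the work surface at z = 0. Lengths are in mm, angles in rad, forces in N, time in s.
With the tool pointing down it reaches from about 425 to 825 mm from the base axis. Payload 3.6 kg.
Tool frame: the origin (TCP) lies midway between the tips of the shut fingers; the grasp point (between the pads) lies 19 mm behind it; z points along the fingers, y is the line along which they close (so a half turn about z gives the same grasp; the last joint's range is limited). The gripper opens to 93 mm and grips with 3 to 60 N. Pads are 15 mm wide; open, the fingers measure 128 mm over their backs; the gripper's body (75 mm by 188 mm) begins 65 mm behind the grasp point.
Start: joints at [1.091, 0.615, -0.013, 1.423, 0.008, 1.103, -0.04], TCP at [284.372, -584.459, 191.64] pointing down, gripper open.
Joint ranges: [-3.12, 3.12], [-0.3, 2.06], [-1.34, 1.32], [0.26, 2.42], [-1.36, 4.5], [0.01, 1.98], [-2.84, 2.84]. Speed limits (rad/s): [2.79, 2.79, 3.14, 3.14, 3.14, 3.14, 3.14].

INTERFACE

Orientations are given as a unit quaternion [x, y, z, w].
In Python, from rig import robot gives the robot as it stands. The module is installed in compiled form; this text tells all that it offers.
- The arm moves only by the tool carry_out, never from a script. Its argument "deltas" is a list of rows, each a list of 5 numbers: the shift along the world's x, y, z in m, then the turn about the world's z in rad, then the finger opening in m, from 0 to 0.093. A call has 1 to 10 rows; each row is the pose to reach, as a shift and turn from the pose commanded when the call began; what a row does not reach only later rows make up. A row lasts 1/12 s, in which the tool goes at most 41.7 mm and 7.16 degrees, less where a joint would pass 70% of its speed; a pose out of reach is approached as far as the arm can. A call with a gripper value outside its range is refused whole. The fingers move at their own pace and stop on an object; "force" is the grip in N (left out, the last holds). Time passes only in rows, so rows that repeat a pose let the fingers close. It gives the time, the measured TCP pose, the force, the opening and the grip force at its end, in the units of the state.
- robot.get_state(): the state, without advancing time (a new reading comes with each control period).
- robot.grab_frame(name): name is "side" or "top" or "wrist"; returns the picture (400x640x3 uint8, blue, green, red); there is no depth.
- robot.camera_params(name): a dict with "vfov" (degrees; the focal length in pixels is half the picture's height over the tangent of half this angle, whatever the lens; pixels are square), "cx", "cy" (the principal point, pixels), "D" ([k1, k2, p1, p2, k3] as OpenCV has them; the pictures are not rectified), "rvec" (rotation vector, rad) and "tvec" (3), from world to camera coordinates, as OpenCV has them; the wrist camera has in their place "T_tool_cam" (4x4, takes a point from camera to tool coordinates, whose origin is the TCP and whose axes are the flange's). Camera axes: x right, y down, z forward; pixel columns grow to the right and rows downward; lengths in mm; the calibration is good to about 2 mm. A picture is of the moment at which its call begins: read the wrist's pose just before it. camera_params takes no time and is no camera call.
- robot.job_done(): hands the job in; it is judged then, once.
The state is a dict: "time_s": time; "q": joint angles; "joint_vel": joint speeds; "joint_torque": joint torques, N m; "position": TCP position; "ee_rot": TCP orientation; "ft_force": force on the tool from outside, world axes, zero at the start; "wrist_torque": the same for the moment, N m; "finger_gap": finger opening in mm; "finger_force": force on a finger pad.
Only numpy, scipy, OpenCV 4.12 (cv2) and the standard library are available. Lean on these libraries where they do the work, as an engineer would, in place of code of your own. Each camera call takes 0.05 s, during which the arm holds its last target. There are 200 camera calls.

TASK

Post the small dark wooden keepsake box into the shop's donation drop box: with the fingertips, push it along the loading shelf so that it swings the hanging flap inward and drops into the bin behind, nudging it in front of the mouth first if it stands off to one side. Then draw the fingers back out so that the flap falls shut by itself. Do not lift or carry the keepsake box off the shelf, and leave the other things where they stand.

Things in the scene. Friction and masses are not known exactly. Their poses are not given: they have to be found in the camera images.
- dropbox: Fixed donation drop box, 300 mm wide, of light wood with clear upper sides, back and top (top 210 mm above the table). Origin on the table under the centre of its mouth; x points inward through the mouth, y to the left seen from the loading side, z up. Flat loading shelf before the mouth: top 130 mm above the table, from x = -180 to +18 mm, 300 mm wide, open at front and sides.
- mouth (a point): Centre of the mouth's lower edge, on the shelf top (130 mm above the table, x = 0 of the drop box). The mouth is an opening 130 mm wide and 66 mm high in a wooden wall 12 mm thick (x -6 to +6 mm) across the box's whole width; a lintel 10 mm high lies above it, and nothing on the box stands higher than 80 mm over the shelf.
- shelf_end (a point): Middle of the shelf's inner edge, 18 mm behind the mouth, at shelf height. Beyond it is a straight drop of 124 mm to the bin's floor (bin: x 18 to 230 mm of the drop box, 280 mm wide): a thing pushed in tips and drops when its middle passes this edge, which for the keepsake box is when its rear end is still 10 to 30 mm outside the mouth. If it hangs tilted on this edge, push its rear end further in.
- flap (a joint): Hinge angle of the thin aluminium flap (124 mm wide, 62 mm high, 3 mm thick, 0.035 kg) that hangs in the mouth from a hinge 196 mm above the table at x = 0 of the drop box. 0 = hanging shut, grows as it swings inward and up, to 1.5 rad. It does not swing outward. Only its weight shuts it, within about a second once nothing holds it.
- flap_edge (a point): Middle of the flap's lower edge: 132 mm above the table when shut (2 mm above the shelf).
- keepsake: Loose dark wooden keepsake box with a closed lid that is one piece with it and small brass fittings: 100 mm long (own x), 66 mm wide (own y), 34 mm high, about 0.24 kg. Origin at the centre of its underside, z up. It starts on the loading shelf before the mouth, up to 45 mm off to one side and turned up to 20 degrees, its long side roughly pointing at the mouth.
- tealight: Bystander: small glass tealight cup, 40 mm across, 40 mm high, on the loading shelf's front left corner (at about x = -158 mm, y = +124 mm of the drop box). Origin at the centre of its underside.
- jar: Bystander: white ceramic jar with a wooden cap, 72 mm across, 95 mm high, standing on the table beside the drop box. Origin at the centre of its underside.
- vase: Bystander: solid white ceramic vase with a narrow neck, 72 mm across, 115 mm high, on the table beside the drop box. Origin at the centre of its underside.
- mug: Bystander: terracotta mug, 76 mm across, 85 mm high, handle to its +y, on the table beside the drop box. Origin at the centre of its underside.
Not all that is in view belongs to the job. Of the things that look like the keepsake, the middle-sized one is meant.

How it is judged (in metres and radians):
On the way, in this order (a step that is already met when the one before it is completed fails the run):
1. the keepsake box stands in the mouth and holds the flap open (value of joint flap above 0.3 rad and x of keepsake in the frame of dropbox above -0.04 m and z of keepsake in the frame of dropbox above 0.115 m), for 0.1 s.
2. the keepsake box has dropped into the bin (x of keepsake in the frame of dropbox between 0.005 and 0.23 m and z of keepsake in the frame of dropbox between -0.01 and 0.1 m and y of keepsake in the frame of dropbox between -0.145 and 0.145 m), for 0.2 s.
At the end, for the whole second after the job is handed in: The keepsake box lies at rest in the bin behind the flap (its origin lower than 100 mm above the table, inside the bin's walls), the flap hangs shut (within 0.08 rad), and the four bystanders are within 30 mm of where they stood (all of step 2 and value of joint flap below 0.08 rad and linear speed of keepsake below 0.03 m/s and distance of each of tealight, jar, vase, mug from where it was at the start of the episode below 0.03 m); the robot touches nothing.
It fails at once if the keepsake box is lifted more than 15 mm off the loading shelf (z of keepsake in the frame of dropbox above 0.145 m).
It fails at once if the keepsake box is carried: held by the fingers clear of the shelf, outside the mouth (contact force between the fingers and keepsake above 1 N and z of keepsake in the frame of dropbox above 0.136 m and x of keepsake in the frame of dropbox below -0.05 m).
It fails at once if a bystander is moved more than 30 mm or tipped over (distance of any of tealight, jar, vase, mug from where it was at the start of the episode above 0.03 m or angle between any of tealight, jar, vase, mug's own z axis and vertical above 0.3 rad).
It also fails if it takes over 54 s, if anything falls off the work surface, if the arm or the gripper's body presses on something with over 40 N, if the wrist force passes 120 N, or if a joint passes its speed limit or range.

## Working session

There is one attempt and no reset: what is moved stays moved. The work goes in short steps, Python scripts to look and compute and a tool call to move; the robot and the scene stay as the last step left them, time stands still between calls to the robot, and variables do not carry over. Pictures are saved under pics/ and viewed, at most 10 in all, crops included, and the job is handed in when it is done.

Besides the shell and the picture viewer there is one more tool, called after "Request:" as a command line: name --pt "numbers of a row" for each row, then --argument value for the rest. carry_out: Moves the arm, as the interface text tells. Its arguments: {"type":"object","properties":{"deltas":{"type":"array","items":{"type":"array","items":{"type":"number"}}},"force":{"type":"number"}},"required":["deltas"]}

```bash
mkdir -p pics; cat > h.py <<'E'
import numpy as np, cv2
from rig import robot
def K(p):
    f=200/np.tan(np.radians(p["vfov"])/2); return np.array([[f,0,p["cx"]],[0,f,p["cy"]],[0,0,1.]])
def ray(name,uv,z):
    p=robot.camera_params(name); R=cv2.Rodrigues(np.array(p["rvec"],float))[0]; t=np.array(p["tvec"],float).ravel()
    n=cv2.undistortPoints(np.array(uv,float).reshape(-1,1,2),K(p),np.array(p["D"],float)).reshape(-1,2)
    d=np.c_[n,np.ones(len(n))]@R; c=-R.T@t
    return c+d*((np.broadcast_to(z,len(d))-c[2])/d[:,2])[:,None]
def proj(name,P):
    p=robot.camera_params(name)
    return cv2.projectPoints(np.array(P,float).reshape(-1,1,3),np.array(p["rvec"],float),np.array(p["tvec"],float),K(p),np.array(p["D"],float))[0].reshape(-1,2)
E
python3 - <<'E'
from h import *
for n in("top","side"):cv2.imwrite(f"pics/{n}0.png",robot.grab_frame(n))
s=robot.get_state();print(s["time_s"],s["position"],s["ee_rot"],s["finger_gap"])
E
```

```text
0.1 [ 284.01960563 -583.81474538  190.61007635] [ 9.74472294e-01  2.24504875e-01 -2.70871999e-04 -1.11192026e-03] 92.90822706786517
```

View pics/top0.png

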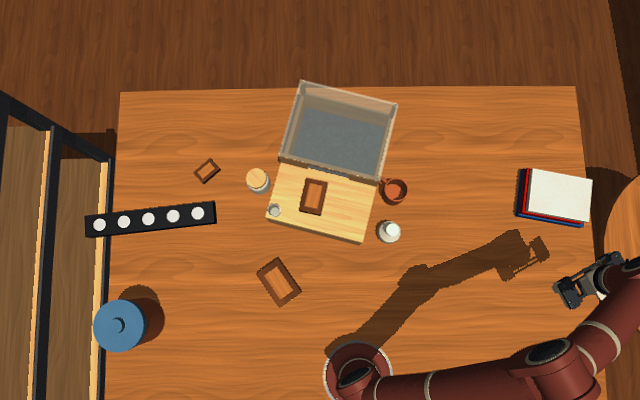

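View pics/side0.png

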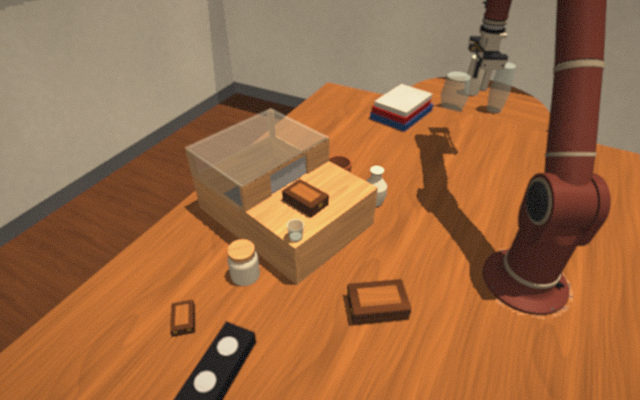

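The lookalikes in the top view are a small one at (207,171), one on the shelf at (313,196) and a large one at (279,282). The one on the shelf is middle-sized and sits on the loading shelf, so it fits the description. I'll confirm it in an enlarged crop.

```bash
python3 - <<'E'
from h import *
im=cv2.imread("pics/top0.png")
cv2.imwrite("pics/crop0.png",cv2.resize(im[75:250,255:415],None,fx=3.4*1,fy=3.4,interpolation=cv2.INTER_CUBIC)[:600])
E
```

```text
(no output)
```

View pics/crop0.png

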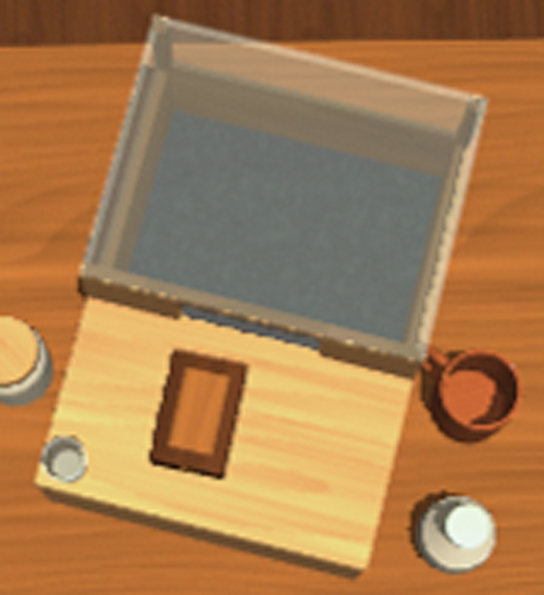

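```bash
cat >> h.py <<'E'
def c2i(a): return np.array(a,float)/3.4+[255-.35,75-.35]
E
python3 - <<'E'
from h import *
from scipy.optimize import least_squares
obj=np.array([[-180,150,130],[-180,-150,130],[-6,150,210],[-6,-150,210]],float)
uv=c2i([[37,486],[362,571],[79,290],[420,361]])
def fit(name,obj,uv,x0):
    def W(v):
        c,s=np.cos(v[2]),np.sin(v[2]);return obj@np.array([[c,-s,0],[s,c,0],[0,0,1]]).T+[v[0],v[1],0]
    r=least_squares(lambda v:(proj(name,W(v))-uv).ravel(),x0); print(np.round(r.x,3),np.round(r.fun.reshape(-1,2),2)); return r.x
g=ray("top",uv[:2],130);print(g, np.linalg.norm(g[0]-g[1]))
d=fit("top",obj,uv,[600,0,0.])
kobj=np.array([[50,33,34+130],[50,-33,164],[-50,-33,164],[-50,33,164]],float)
kuv=c2i([[173,350],[246,363],[225,478],[150,463]])
print(ray("top",kuv,164))
k=fit("top",kobj,kuv,[600,0,0.])
c,s=np.cos(d[2]),np.sin(d[2]);dx,dy=k[:2]-d[:2]
print("kees in box",c*dx+s*dy,-s*dx+c*dy,np.degrees(k[2]-d[2]))
p=robot.camera_params("wrist");print(p["T_tool_cam"])
E
```

```text
[[484.52061303 272.32424077 130.        ]
 [405.10132923 -10.79990279 130.        ]] 294.05221187585596
[ 6.15891e+02  8.42860e+01 -2.56000e-01] [[-0.9   1.59]
 [ 1.5   0.43]
 [-1.14 -2.74]
 [ 0.55  0.67]]
[[597.03564038 150.4367983  164.        ]
 [584.45883674  87.30532557 164.        ]
 [484.22376395 107.14876214 164.        ]
 [498.27903205 171.2365693  164.        ]]
[ 5.40983e+02  1.29034e+02 -2.03000e-01] [[-0.28  0.15]
 [ 0.24  0.38]
 [ 0.11 -0.39]
 [-0.07 -0.13]]
kees in box -83.80345975935587 24.30267578872228 3.045875483234618
[[-5.65003611e-04 -9.62352144e-01 -2.71805135e-01  7.55523993e+01]
 [ 9.99999808e-01 -4.74828044e-04 -3.97533758e-04  1.38661812e+00]
 [ 2.53506763e-04 -2.71805308e-01  9.62352228e-01 -1.91839217e+02]
 [ 0.00000000e+00  0.00000000e+00  0.00000000e+00  1.00000000e+00]]
```

The crop shows the dark box with a brass-coloured rim lying on the shelf, with its corners at crop (173,350), (246,363), (225,478) and (150,463). It is about 100x66 mm, so it is the keepsake. It sits about 24 mm left of the mouth's centre. I'll move over it for a wrist view to refine the pose.

Request:
carry_out --pt "0 0 0.04 0 0.093" --pt "0 0 0.08 0 0.093" --pt "0.02 0.04 0.11 -0.07 0.093" --pt "0.03 0.08 0.14 -0.14 0.093" --pt "0.045 0.115 0.14 -0.22 0.093" --pt "0.06 0.15 0.14 -0.3 0.093" --pt "0.075 0.185 0.14 -0.38 0.093" --pt "0.09 0.22 0.14 -0.46 0.093" --pt "0.105 0.255 0.14 -0.54 0.093" --pt "0.12 0.29 0.14 -0.62 0.093"

```text
time_s: 0.93
position: [404.8, -291.7, 331.4]
ee_rot: [0.996, -0.085, -0.0, -0.0]
ft_force: [1.0, 1.1, 0.7]
finger_gap: 92.7
finger_force: 0.0
```

Request:
carry_out --pt "0.015 0.035 0 -0.05 0.093" --pt "0.03 0.07 0 -0.1 0.093" --pt "0.045 0.11 0 -0.1 0.093" --pt "0.06 0.15 0 -0.1 0.093" --pt "0.075 0.19 0 -0.1 0.093" --pt "0.09 0.225 0 -0.1 0.093" --pt "0.105 0.26 0 -0.1 0.093" --pt "0.12 0.3 0 -0.1 0.093" --pt "0.135 0.335 0 -0.1 0.093" --pt "0.15 0.37 0 -0.1 0.093"

```text
time_s: 1.77
position: [554.4, 77.7, 331.3]
ee_rot: [0.991, -0.133, -0.0, 0.0]
ft_force: [0.5, -0.0, 0.5]
finger_gap: 92.5
finger_force: 0.0
```

Request:
carry_out --pt "0.01 0.035 0 0 0.093" --pt "0.01 0.043 0 0 0.093" --pt "0.01 0.043 0 0 0.093" --pt "0.01 0.043 0 0 0.093" --pt "0.01 0.043 0 0 0.093"

```text
time_s: 2.18
position: [564.3, 115.9, 331.6]
ee_rot: [0.991, -0.135, 0.0, 0.001]
ft_force: [-0.4, -0.2, 0.1]
finger_gap: 92.8
finger_force: 0.0
```

```bash
python3 - <<'E'
from h import *
import json
s=robot.get_state();im=robot.grab_frame("wrist");cv2.imwrite("pics/w1.png",im)
json.dump({k:list(map(float,s[k])) for k in("position","ee_rot")},open("w1.json","w"))
print(s["time_s"],s["position"],s["ee_rot"],s["q"])
E
```

```text
2.1833 [564.31019731 115.90194381 331.56632786] [ 9.90863514e-01 -1.34864782e-01  1.37174635e-05  9.93001681e-04] [-0.1495385   0.40239695 -0.14482404  1.40068005  0.05991805  1.34347158
 -2.13785189]
```

View pics/w1.png

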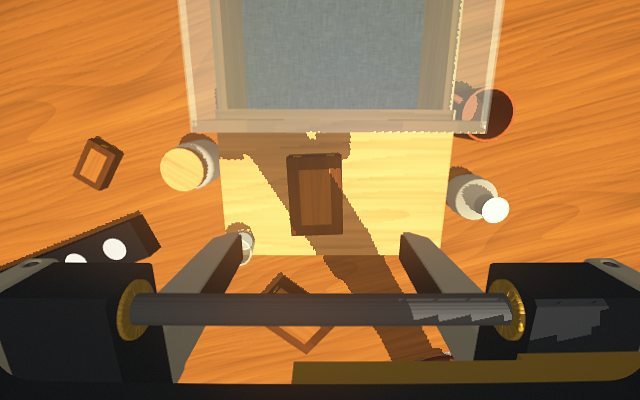

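```bash
cat >> h.py <<'E'
from scipy.spatial.transform import Rotation as Ro
def wray(s,uv,z):
    p=robot.camera_params("wrist");T=np.eye(4);T[:3,:3]=Ro.from_quat(s["ee_rot"]).as_matrix();T[:3,3]=s["position"]
    M=T@np.array(p["T_tool_cam"])
    n=cv2.undistortPoints(np.array(uv,float).reshape(-1,1,2),K(p),np.array(p["D"],float)).reshape(-1,2)
    d=np.c_[n,np.ones(len(n))]@M[:3,:3].T;c=M[:3,3]
    return c+d*((np.broadcast_to(z,len(d))-c[2])/d[:,2])[:,None]
E
python3 - <<'E'
from h import *
import json
s=json.load(open("w1.json"))
P=lambda uv,z:np.round(wray(s,uv,z)[:,:2],1)
fr=P([[449,254],[270,254.5]],130);L=P([[219,155],[224,230]],130);R=P([[452,140],[449,250]],130);C=P([[192,131],[489,133]],210);k=P([[288,155],[341,153],[342,234],[291,236]],164);t=P([[238,243]],150)
m=P([[217,133],[453,134]],130)
for n,a in dict(front=fr,left=L,right=R,cover=C,kees=k,tea=t).items():
    d=a[0]-a[-1];print(n,a.tolist(),np.linalg.norm(d),np.degrees(np.arctan2(d[1],d[0])))
print(k.mean(0))
for yaw in(-.256,-.265,-.272,-.28):
  A=np.array([[np.cos(yaw),np.sin(yaw)],[-np.sin(yaw),np.cos(yaw)]])
  print(yaw,*[np.round(a@A.T,1).tolist() for a in(fr,L,R,C,k,t)])
E
```

```text
front [[404.8, -29.9], [472.3, 214.1]] 253.16447223099848 -105.46353825315835
left [[623.2, 233.9], [524.4, 263.8]] 103.22523916174771 -16.83747262567638
right [[561.8, -58.6], [411.0, -30.8]] 153.34105777644808 -10.445211490077158
cover [[656.2, 223.3], [574.2, -64.9]] 299.6385155483187 74.11764151328263
kees [[602.6, 143.6], [588.2, 83.1], [489.2, 107.4], [503.9, 170.2]] 102.22157306557168 -15.083059822329885
tea [[507.9, 243.7]] 0.0 0.0
[545.975 126.075]
-0.256 [[399.2, 73.6], [402.7, 326.7]] [[543.7, 384.1], [440.5, 388.0]] [[558.3, 85.6], [405.4, 74.3]] [[578.3, 382.2], [571.9, 82.6]] [[546.6, 291.5], [548.0, 229.3], [446.1, 227.8], [444.4, 292.2]] [[429.6, 364.4]]
-0.265 [[398.5, 77.2], [399.7, 330.3]] [[540.2, 389.0], [437.0, 391.9]] [[557.5, 90.6], [404.7, 77.9]] [[574.8, 387.4], [571.2, 87.8]] [[544.0, 296.4], [545.9, 234.3], [444.0, 231.8], [441.7, 296.2]] [[426.3, 368.2]]
-0.272 [[398.0, 80.0], [397.4, 333.1]] [[537.4, 392.7], [434.2, 395.0]] [[556.9, 94.5], [404.2, 80.8]] [[572.1, 391.4], [570.5, 91.7]] [[541.9, 300.2], [544.2, 238.1], [442.4, 234.9], [439.6, 299.3]] [[423.8, 371.2]]
-0.28 [[397.3, 83.1], [394.7, 336.3]] [[534.3, 397.0], [431.1, 398.4]] [[556.1, 98.9], [403.5, 84.0]] [[568.9, 395.9], [569.8, 96.3]] [[539.4, 304.5], [542.3, 242.4], [440.5, 238.4], [437.2, 302.8]] [[420.8, 374.6]]
```

The wrist view agrees. The keepsake's top corners are at (288,155), (341,153), (342,234) and (291,236), the shelf front is at row 254 and the cover front edge is at row 131. In the drop box frame the keepsake is at about (-85, +26) and the yaw is -0.272. I'll straddle it with open fingers and nudge it to the right.

Request:
carry_out --pt "-0.018 0.01 0 0 0.093" --pt "-0.018 0.01 -0.04 0 0.093" --pt "-0.018 0.01 -0.08 0 0.093" --pt "-0.018 0.01 -0.11 0 0.093" --pt "-0.018 0.01 -0.14 0 0.093" --pt "-0.018 0.01 -0.16 0 0.093" --pt "-0.018 0.01 -0.175 0 0.093" --pt "-0.018 0.01 -0.185 0 0.093" --pt "-0.018 0.01 -0.19 0 0.093" --pt "-0.018 0.01 -0.19 0 0.093"

```text
time_s: 3.07
position: [546.2, 127.3, 141.2]
ee_rot: [0.991, -0.134, -0.0, 0.0]
ft_force: [0.2, 0.9, 0.2]
finger_gap: 92.9
finger_force: 0.0
```

```bash
python3 - <<'E'
from h import *
im=robot.grab_frame("wrist");cv2.imwrite("pics/w2.png",im)
s=robot.get_state();p=np.array(s["position"])[:2]-[621.2,77.5];c,q=.9632,-.2687
print(s["time_s"],s["position"],s["ft_force"],"box",c*p[0]+q*p[1],-q*p[0]+c*p[1])
E
```

```text
3.1167 [546.78193237 127.79065734 142.07492016] [-0.22291048 -0.13373622  0.49215095] box -85.1925823728356 28.443826377763667
```

View pics/w2.png

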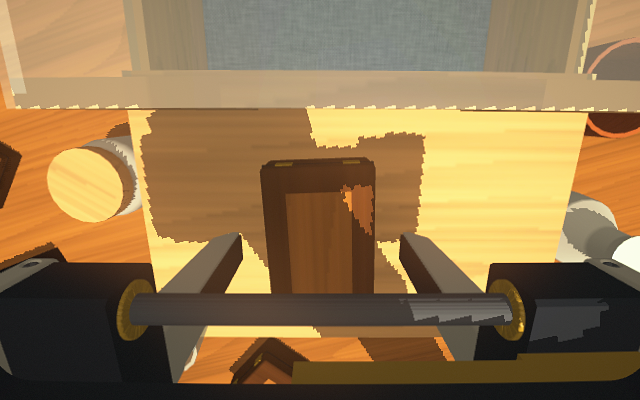

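The keepsake stands midway between the open fingers (columns 262 to 375). I'll nudge 42 mm to the right, of which the last 28 mm or so should be in contact.

Request:
carry_out --pt "-0.002 -0.006 0 0 0.093" --pt "-0.003 -0.012 0 0 0.093" --pt "-0.0045 -0.016 0 0 0.093" --pt "-0.0055 -0.02 0 0 0.093" --pt "-0.0065 -0.024 0 0 0.093" --pt "-0.0075 -0.028 0 0 0.093" --pt "-0.0085 -0.032 0 0 0.093" --pt "-0.01 -0.036 0 0 0.093" --pt "-0.0112 -0.04 0 0 0.093" --pt "-0.0112 -0.0405 0 0 0.093"

```text
time_s: 3.95
position: [534.9, 86.8, 141.6]
ee_rot: [0.991, -0.134, -0.0, 0.0]
ft_force: [-0.4, -0.3, 0.5]
finger_gap: 93.0
finger_force: 0.0
```

Request:
carry_out --pt "0.001 0.005 0 0 0.093" --pt "0.003 0.01 0 0 0.093" --pt "0.003 0.01 0.04 0 0.093" --pt "0.003 0.01 0.08 0 0.093" --pt "0.003 0.01 0.11 0 0.093" --pt "-0.03 0.02 0.12 0 0.093" --pt "-0.07 0.033 0.12 0 0.04" --pt "-0.07 0.033 0.12 0 0.04" --pt "-0.07 0.033 0.12 0 0.04" --pt "-0.07 0.033 0.12 0 0.04"

```text
time_s: 4.78
position: [465.7, 121.7, 262.0]
ee_rot: [0.991, -0.132, 0.001, -0.0]
ft_force: [1.2, -0.0, 0.1]
finger_gap: 70.9
finger_force: 0.0
```

```bash
python3 - <<'E'
from h import *
s=robot.get_state();im=robot.grab_frame("wrist");cv2.imwrite("pics/w3.png",im)
import json
json.dump({k:list(map(float,s[k])) for k in("position","ee_rot")},open("w3.json","w"))
p=np.array(s["position"])[:2]-[621.2,77.5];c,q=.9632,-.2687
print(s["time_s"],s["position"],s["ft_force"],s["finger_gap"],"box",c*p[0]+q*p[1],-q*p[0]+c*p[1])
E
```

```text
4.7833 [465.66753969 121.74643002 261.96348467] [ 1.20844913 -0.00534163  0.07291377] 70.8717733168308 box -161.69788151932164 0.826589307080944
```

View pics/w3.png

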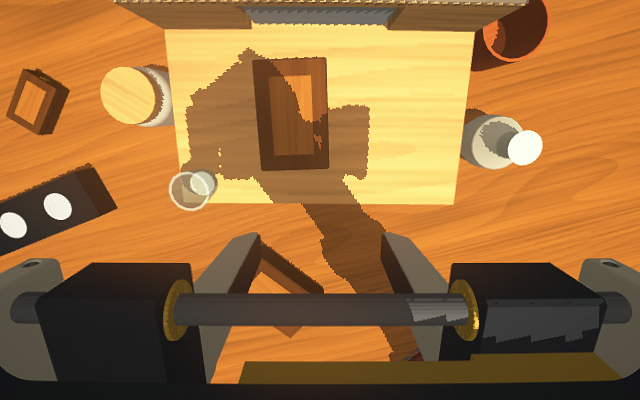

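```bash
python3 - <<'E'
from h import *
import json
s=json.load(open("w3.json"));A=np.array([[.9632,-.2687],[.2687,.9632]])
B=lambda uv,z:np.round((wray(s,uv,z)[:,:2]-[621.2,77.5])@A.T,1).tolist()
print("kees",B([[252,60],[325,57],[329,168],[262,171]],164))
print("mouth bottom",B([[251,24],[391,27]],130),"top",B([[247,7],[396,9]],196),"front",B([[184,203],[453,205]],130),"shelf rear",B([[165,29],[475,31]],130))
E
```

```text
kees [[-40.0, 60.8], [-37.4, -3.2], [-135.4, -8.0], [-138.7, 56.3]]
mouth bottom [[-2.8, 67.3], [-4.7, -66.5]] top [[-8.1, 56.0], [-8.8, -55.9]] front [[-181.3, 151.3], [-181.8, -147.2]] shelf rear [[-6.9, 150.5], [-7.1, -147.7]]
```

The wrist view still puts the keepsake at y ≈ +26, so the nudge seems not to have taken. I'll check this against the fixed cameras numerically and view one composite.

```bash
python3 - <<'E'
from h import *
a=robot.grab_frame("side");t=robot.grab_frame("top")
cv2.imwrite("pics/side1.png",a);cv2.imwrite("pics/top1.png",t)
s0=cv2.imread("pics/side0.png")
c=lambda im,r:cv2.resize(im[r[0]:r[1],r[2]:r[3]],(400,300),interpolation=cv2.INTER_CUBIC)
r=(110,275,190,410);q=(130,250,255,415)
cv2.imwrite("pics/cmp.png",np.vstack([np.hstack([c(s0,r),c(a,r)]),np.hstack([c(cv2.imread("pics/top0.png"),q),c(t,q)])]))
E
```

```text
(no output)
```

View pics/cmp.png

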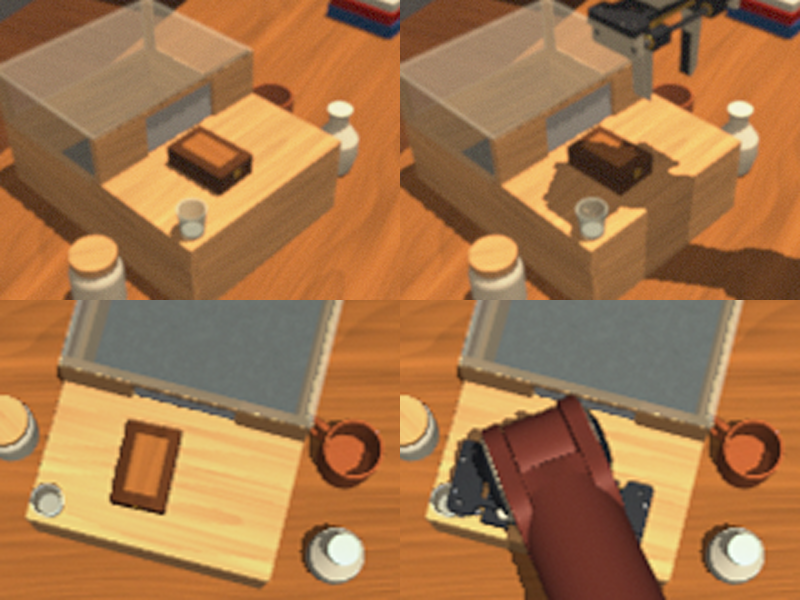

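The keepsake hasn't moved at all. I'll check where the fingertips really are compared with the reported TCP, using the side picture (tips at side pixels ≈(323,162) and (348,150)).

```bash
python3 - <<'E'
from h import *
s=robot.get_state();print(s["time_s"],s["position"],s["finger_gap"])
R=Ro.from_quat(s["ee_rot"]).as_matrix();P=np.array(s["position"])
for dz in(0,20,40):
  print(dz,np.round(proj("side",[P+R@[0,y,-dz] for y in(-40,0,40)]),1).tolist())
print(proj("side",[[541,129,164],[541,129,130]]))
p=robot.camera_params("wrist");M=np.array(p["T_tool_cam"])
for dz in(0,20,40):
  X=(np.array([[x,y,-dz] for y in(-46.5,46.5) for x in (-7.5,7.5)])-M[:3,3])@M[:3,:3]
  print("w",dz,np.round(cv2.projectPoints(X,np.zeros(3),np.zeros(3),K(p),np.array(p["D"],float))[0].reshape(-1,2),0).tolist())
E
```

```text
4.9333 [466.42007003 120.87872714 261.49497458] 58.72174886326725
0 [[323.2, 174.6], [335.4, 166.8], [347.0, 159.5]]
20 [[323.3, 167.1], [335.7, 159.4], [347.4, 152.2]]
40 [[323.4, 159.4], [335.9, 151.8], [347.8, 144.6]]
[[305.51240718 192.73649743]
 [305.78574619 203.29144737]]
w 0 [[251.0, 242.0], [249.0, 221.0], [388.0, 242.0], [389.0, 221.0]]
w 20 [[244.0, 255.0], [242.0, 232.0], [394.0, 255.0], [396.0, 232.0]]
w 40 [[235.0, 271.0], [233.0, 246.0], [403.0, 271.0], [405.0, 246.0]]
```

The tips sit about 25 mm above the reported TCP while the fingers are open, because they retract when spread, so they passed over the box. I'll shut the fingers, where the TCP definition holds, and check.

Request:
carry_out --pt "0 0 0 0 0" --pt "0 0 0 0 0" --pt "0 0 0 0 0" --pt "0 0 0 0 0" --pt "0 0 0 0 0" --pt "0 0 0 0 0" --pt "0 0 0 0 0" --pt "0 0 0 0 0" --pt "0 0 0 0 0" --pt "0 0 0 0 0" --force 20

```text
time_s: 5.77
position: [465.2, 121.0, 261.7]
ee_rot: [0.991, -0.133, 0.0, -0.0]
ft_force: [0.2, 0.3, -0.0]
finger_gap: 0.4
finger_force: 0.0
```

```bash
python3 - <<'E'
from h import *
s=robot.get_state();print(s["time_s"],s["position"],s["finger_gap"])
a=robot.grab_frame("side");w=robot.grab_frame("wrist")
R=Ro.from_quat(s["ee_rot"]).as_matrix();P=np.array(s["position"])
print(proj("side",[P+R@[0,0,-d] for d in(0,20,40)]))
p=robot.camera_params("wrist");M=np.array(p["T_tool_cam"])
X=(np.array([[7.5,0,-d] for d in(0,20,40)])-M[:3,3])@M[:3,:3]
print(cv2.projectPoints(X,np.zeros(3),np.zeros(3),K(p),np.array(p["D"],float))[0].reshape(-1,2))
A=cv2.resize(a[100:200,280:400],(480,400),interpolation=cv2.INTER_CUBIC);B=cv2.resize(w[180:320,260:380],None,fx=2.857,fy=2.857)[:400,:320]
cv2.imwrite("pics/tips.png",np.hstack([A,B]))
E
```

```text
5.7667 [465.1785886  121.0295426  261.67482827] 0.3946635332265511
[[335.87505158 166.96449212]
 [336.12839019 159.5618035 ]
 [336.38865113 151.94578314]]
[[319.08599336 221.02607505]
 [318.92295816 232.28084125]
 [318.72205668 246.15545994]]
```

View pics/tips.png

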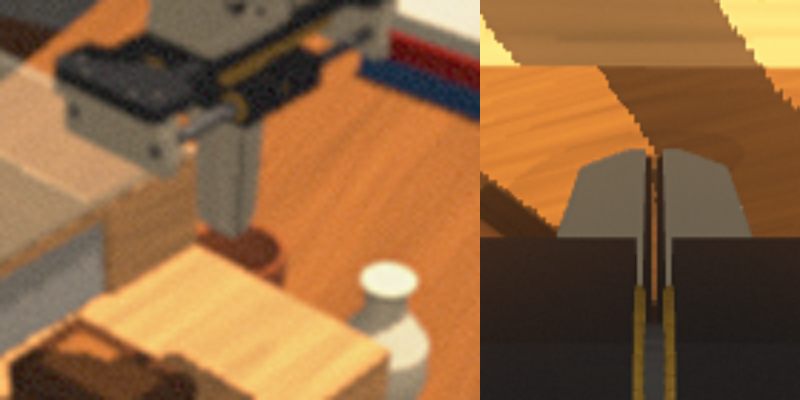

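The tips really lie about 20–24 mm behind the reported TCP, with the shut tip at side ≈(338,159) and wrist row 232. I'll go lower and nudge with shut fingers from the left side.

Request:
carry_out --pt "0.027 0.02 0 0 0" --pt "0.054 0.04 0 0 0" --pt "0.08 0.058 0 0 0" --pt "0.097 0.0695 0 0 0" --pt "0.097 0.0695 -0.035 0 0" --pt "0.097 0.0695 -0.07 0 0" --pt "0.097 0.0695 -0.1 0 0" --pt "0.097 0.0695 -0.125 0 0" --pt "0.097 0.0695 -0.142 0 0" --pt "0.097 0.0695 -0.142 0 0"

```text
time_s: 6.7
position: [559.2, 189.3, 115.4]
ee_rot: [0.991, -0.133, -0.004, 0.002]
ft_force: [-0.2, -0.9, 0.2]
finger_gap: 0.6
finger_force: 0.0
```

Request:
carry_out --pt "-0.002 -0.006 0 0 0" --pt "-0.003 -0.012 0 0 0" --pt "-0.0045 -0.016 0 0 0" --pt "-0.0055 -0.02 0 0 0" --pt "-0.0065 -0.024 0 0 0" --pt "-0.0075 -0.028 0 0 0" --pt "-0.0085 -0.032 0 0 0" --pt "-0.01 -0.036 0 0 0" --pt "-0.011 -0.0395 0 0 0" --pt "-0.011 -0.0395 0 0 0"

```text
time_s: 7.53
position: [551.1, 150.0, 119.8]
ee_rot: [0.991, -0.134, 0.0, 0.0]
ft_force: [0.5, 2.7, 2.4]
finger_gap: 0.1
finger_force: 1.0
```

Request:
carry_out --pt "0.003 0.01 0 0 0" --pt "0.003 0.01 0.04 0 0" --pt "0.003 0.01 0.08 0 0" --pt "-0.03 0.02 0.11 0 0" --pt "-0.06 0.02 0.14 0 0" --pt "-0.09 0.0 0.142 0 0" --pt "-0.095 -0.03 0.142 0 0" --pt "-0.095 -0.03 0.142 0 0" --pt "-0.095 -0.03 0.142 0 0"

```text
time_s: 8.28
position: [455.2, 118.7, 261.2]
ee_rot: [0.991, -0.135, -0.001, 0.001]
ft_force: [0.5, 0.5, 0.3]
finger_gap: 0.2
finger_force: 0.0
```

```bash
python3 - <<'E'
from h import *
import json
s=robot.get_state();im=robot.grab_frame("wrist");cv2.imwrite("pics/w4.png",im)
json.dump({k:list(map(float,s[k])) for k in("position","ee_rot")},open("w4.json","w"))
p=np.array(s["position"])[:2]-[621.2,77.5];c,q=.9632,-.2687
print(s["time_s"],s["position"],s["ft_force"],s["finger_gap"],"box",c*p[0]+q*p[1],-q*p[0]+c*p[1])
E
```

```text
8.2833 [455.16574725 118.67685245 261.15727505] [0.50716696 0.47039953 0.33426167] 0.24129589027130807 box -170.98841250015903 -4.951859436352507
```

View pics/w4.png

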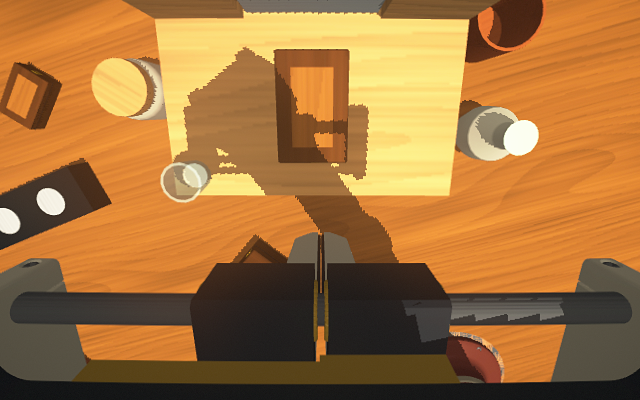

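The keepsake now stands at columns 275–349, centred on the mouth (columns 241–385) and nearly straight. I'll compute the pose.

```bash
python3 - <<'E'
from h import *
import json
s=json.load(open("w4.json"));A=np.array([[.9632,-.2687],[.2687,.9632]])
B=lambda uv,z:(wray(s,uv,z)[:,:2]-[621.2,77.5])@A.T
k=B([[275,50],[349,49],[347,162],[279,162]],164);print(np.round(k,1).tolist(),k.mean(0))
for b in([-185,0],[-18,0]):print(b,A.T@b+[621.2,77.5])
E
```

```text
[[-41.5, 33.4], [-40.7, -30.7], [-139.1, -31.3], [-139.1, 33.3]] [-90.10651886   1.15493038]
[-185, 0] [443.008  127.2095]
[-18, 0] [603.8624  82.3366]
```

Request:
carry_out --pt "0.0005 0.006 0 0 0.025" --pt "0.0005 0.006 -0.035 0 0.025" --pt "0.0005 0.006 -0.07 0 0.025" --pt "0.0005 0.006 -0.1 0 0.025" --pt "0.0005 0.006 -0.125 0 0.025" --pt "0.0005 0.006 -0.137 0 0.025" --pt "0.0005 0.006 -0.137 0 0.025" --pt "0.0005 0.006 -0.137 0 0.025"

```text
time_s: 9.0
position: [456.4, 128.3, 123.7]
ee_rot: [0.991, -0.132, -0.001, 0.0]
ft_force: [0.2, 1.0, 0.4]
finger_gap: 24.7
finger_force: 0.0
```

Request:
carry_out --pt "0.012 -0.0033 0 0 0.025" --pt "0.019 -0.0053 0 0 0.025" --pt "0.025 -0.007 0 0 0.025" --pt "0.031 -0.0086 0 0 0.025" --pt "0.037 -0.0103 0 0 0.025" --pt "0.043 -0.012 0 0 0.025" --pt "0.049 -0.0137 0 0 0.025" --pt "0.055 -0.0153 0 0 0.025" --pt "0.061 -0.017 0 0 0.025" --pt "0.067 -0.0187 0 0 0.025"

```text
time_s: 9.83
position: [524.0, 108.1, 124.6]
ee_rot: [0.991, -0.133, -0.0, 0.0]
ft_force: [-2.2, 1.1, 3.2]
finger_gap: 24.9
finger_force: 1.6
```

```bash
python3 - <<'E'
from h import *
import json
s=robot.get_state();im=robot.grab_frame("wrist");cv2.imwrite("pics/w5.png",im)
json.dump({k:list(map(float,s[k])) for k in("position","ee_rot")},open("w5.json","w"))
p=np.array(s["position"])[:2]-[621.2,77.5];c,q=.9632,-.2687
print(s["time_s"],s["position"],s["ft_force"],s["finger_gap"],"box",c*p[0]+q*p[1],-q*p[0]+c*p[1])
E
```

```text
9.8333 [524.00475977 108.13248179 124.59189646] [-2.1873917   1.09320435  3.18304218] 24.877317202766015 box -101.84940324764023 3.3888454123459013
```

Contact is felt. I'll continue into the flap, then raise slightly so the gripper body clears the wall.

Request:
carry_out --pt "0.006 -0.0017 0 0 0.025" --pt "0.012 -0.0034 0 0 0.025" --pt "0.018 -0.005 0 0 0.025" --pt "0.024 -0.0067 0 0 0.025" --pt "0.03 -0.0084 0 0 0.025" --pt "0.036 -0.01 0 0 0.025" --pt "0.04 -0.011 0 0 0.025" --pt "0.036 -0.01 0.002 0 0.025" --pt "0.036 -0.01 0.006 0 0.025" --pt "0.036 -0.01 0.006 0 0.025"

```text
time_s: 10.72
position: [560.5, 98.6, 131.7]
ee_rot: [0.991, -0.133, 0.001, -0.0]
ft_force: [0.9, 0.5, 0.4]
finger_gap: 25.1
finger_force: 0.0
```

Request:
carry_out --pt "0.006 -0.0017 0 0 0.025" --pt "0.012 -0.0034 0 0 0.025" --pt "0.018 -0.005 0 0 0.025" --pt "0.024 -0.0067 0 0 0.025" --pt "0.03 -0.0084 0 0 0.025" --pt "0.035 -0.0098 0 0 0.025" --pt "0.035 -0.0098 0 0 0.025" --pt "0.035 -0.0098 0 0 0.025"

```text
time_s: 11.38
position: [596.0, 87.7, 130.4]
ee_rot: [0.991, -0.134, 0.001, 0.0]
ft_force: [-0.5, -0.1, -0.6]
finger_gap: 24.9
finger_force: 0.0
```

```bash
python3 - <<'E'
from h import *
s=robot.get_state()
p=np.array(s["position"])[:2]-[621.2,77.5];c,q=.9632,-.2687
print(s["time_s"],s["position"],s["ft_force"],s["finger_gap"],"box",c*p[0]+q*p[1],-q*p[0]+c*p[1])
a=robot.grab_frame("side");cv2.imwrite("pics/side2.png",a)
b=cv2.imread("pics/side1.png");A=np.array([[.9632,-.2687],[.2687,.9632]])
t=proj("side",[[*(A.T@[x,y]+[621.2,77.5]),z] for x,y,z in [(0,0,160),(-40,0,160),(-90,0,164),(100,0,30)]]).astype(int)
for u,v in t:print((u,v),b[v,u],a[v,u])
E
```

```text
11.3833 [595.99714711  87.66423079 130.39608516] [-0.53757351 -0.08178797 -0.55037582] 24.890909548928327 box -27.006516720277233 3.018180526983137
(np.int64(288), np.int64(173)) [105 116 127] [ 91 107 124]
(np.int64(299), np.int64(180)) [ 46  83 140] [117 204 250]
(np.int64(313), np.int64(187)) [ 43  71 110] [ 54  92 133]
(np.int64(267), np.int64(195)) [ 61 101 146] [ 50  85 122]
```

There is no force left, so it has probably dropped. I'll draw back, lift clear and look.

Request:
carry_out --pt "-0.03 0.0084 0 0 0.025" --pt "-0.065 0.018 0 0 0.025" --pt "-0.1 0.028 0.01 0 0.025" --pt "-0.11 0.03 0.05 0 0.025" --pt "-0.11 0.03 0.09 0 0.025" --pt "-0.11 0.03 0.13 0 0.025" --pt "-0.11 0.03 0.17 0 0.025" --pt "-0.075 0.02 0.2 0 0.025" --pt "-0.04 0.01 0.2 0 0.025" --pt "-0.04 0.01 0.2 0 0.025"

```text
time_s: 12.27
position: [561.5, 94.5, 331.6]
ee_rot: [0.991, -0.136, 0.005, 0.0]
ft_force: [0.6, -1.3, -0.5]
finger_gap: 25.2
finger_force: 0.0
```

Request:
carry_out --pt "0 0 0 0 0.025" --pt "0 0 0 0 0.025" --pt "0 0 0 0 0.025" --pt "0 0 0 0 0.025" --pt "0 0 0 0 0.025" --pt "0 0 0 0 0.025" --pt "0 0 0 0 0.025" --pt "0 0 0 0 0.025" --pt "0 0 0 0 0.025" --pt "0 0 0 0 0.025"

```text
time_s: 13.1
position: [554.6, 98.5, 330.7]
ee_rot: [0.991, -0.133, 0.0, -0.0]
ft_force: [0.5, -1.3, 0.2]
finger_gap: 24.9
finger_force: 0.0
```

```bash
python3 - <<'E'
from h import *
w=robot.grab_frame("wrist");a=robot.grab_frame("side")
cv2.imwrite("pics/fin.png",np.hstack([cv2.resize(w,(400,250),interpolation=cv2.INTER_AREA),cv2.resize(a[110:248,190:410],(400,250),interpolation=cv2.INTER_CUBIC)]))
E
```

```text
(no output)
```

View pics/fin.png

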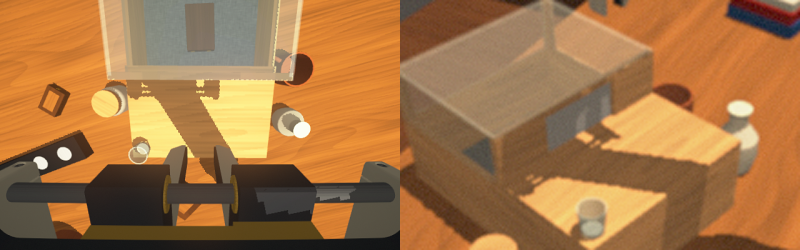

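The keepsake lies flat on the bin floor (at about (200,27) in the left half). The flap hangs shut (at about (580,115) in the right half) and the shelf holds only the tealight. The bystanders in view are unmoved, so I'm handing the job in.

```bash
python3 -c "
from rig import robot
print(robot.job_done())"
```

```text
the job is handed in; nothing more can be done
None
```

The keepsake box is in the bin, the flap hangs shut, the bystanders look unmoved in the last pictures, and the job is handed in; the hand-in call gave no verdict.

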